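# Put the mallet and hammer back on the crowded jeweller's rack

## Task

The soft-face mallet leaning in the steel pot belongs in the wide fork of the hammer rack, the only one its handle fits, but the cross-peen hammer is hanging there. First move that hammer to the empty narrow fork, then hang the mallet in the wide fork: each with its handle down between the two prongs and its head resting square across them, set down rather than dropped. Don't knock the tools hanging beside them or shift anything else on the bench.

Things in the scene. Friction and masses are not known exactly. Their poses are not given: they have to be found in the camera images.
- mallet: Soft-face mallet, 0.25-0.5 kg: metal head block 52 long, 32 thick (x), 34 high (z), a white nylon face dia 33 x 24 on each end; black handle dia 26, ending 165 below the head's centre. Starts handle down in the pot, leaning about 33 degrees towards the pot's -x, head level along y, its underside 35 mm beyond the rim. Origin: head centre; y along the head, z out of its top along the handle's axis. 
- hammer: Cross-peen hammer, 0.2-0.4 kg: steel head 84 mm long, 20 thick (x) and 26 high (z) over its middle 50, round face dia 26 at +y, chisel-like peen at -y; wooden handle dia 16, ending 155 below the head's centre. Starts hanging in the wide fork. Origin: head centre; y along the head, z out of its top along the handle's axis. 
- fork_wide: Wide double hook of the rack, clear gap 36 mm. Origin mid-gap at the seat, level with the prong tops (200 mm above the bench); x back to the rail, y along it, z up. The two 10 mm round prongs run along x from a plate at x +44 mm to x -34, then turn up into tips ending at x -45, 10 mm above the prong tops. At any of the five places on the rail.
- fork_empty: Narrow double hook, empty at the start, clear gap 24 mm. Origin mid-gap at the seat, level with the prong tops (200 mm above the bench); x back to the rail, y along it, z up. The two 10 mm round prongs run along x from a plate at x +44 mm to x -34, then turn up into tips ending at x -45, 10 mm above the prong tops. At any of the five places on the rail.
- rack: Fixed hammer rack: steel rail 660 mm long on two 30 mm square posts (y +-315, x +72, 210 high), five double hooks about 106 mm apart pointing to the robot. Origin on the bench below the middle seat; x away from the robot, y along the rail. Rail 50 to 62 mm behind the seats, its top 5 mm below the prong tops.
- pot: Steel pot, 90 mm across, 84 inside, 100 high, floor 5 thick, fixed; origin under its centre, z up; the mallet leans over its rim towards the pot's own -x.
- ball_peen: Ball-peen hammer in a narrow fork, to be left hanging: head 82 mm long, 20 thick, 24 high, handle dia 16 ending 155 below. Origin: head centre; y along the head, z out of its top along the handle's axis. 
- planishing: Planishing hammer (two round faces) in a narrow fork, to be left hanging: head 80 mm long, 20 thick, 24 high, handle dia 16 ending 150 below. Origin: head centre; y along the head, z out of its top along the handle's axis. 
- wood_mallet: Small wooden mallet in a narrow fork, to be left hanging: rectangular head 84 mm long, 34 thick, 36 high, handle dia 17 ending 160 below. Origin: head centre; y along the head, z out of its top along the handle's axis. 
- flux_tin: Black ribbed plastic flux tin with a grey screw lid, 62 mm in diameter and 48 mm high, loose; origin under its centre.
- charcoal_block: Black charcoal soldering block 75 x 130 x 30 mm, loose; origin under its centre, long side along its y.
- bench_block: Polished steel bench block 80 x 80 x 22 mm, loose; origin under its centre.
- soldering_board: White ceramic soldering board 110 x 110 x 12 mm lying loose under the hanging tools; origin under its centre.
- third_hand: Third hand: iron base 80 x 60 x 18 mm with a brass post and two clamp arms, 110 mm high, clamps out to 71 mm on its -x side, loose; origin under its centre.

How it is judged:
On the way, in this order (a step that is already met when the one before it is completed fails the run):
1. the cross-peen hammer hangs in the fork that was empty, let go (x of hammer in the frame of fork_empty between -0.026 and 0.034 m and y of hammer in the frame of fork_empty between -0.01 and 0.01 m and z of hammer in the frame of fork_empty between 0.009 and 0.017 m and angle between hammer's own z axis and vertical below 0.15 rad and angle between the y axis of hammer and the y axis of fork_empty, either way round below 0.3 rad and contact force between the fingers and hammer below 0.05 N), for 0.2 s.
2. the mallet hangs in the wide fork, let go (x of mallet in the frame of fork_wide between -0.026 and 0.034 m and y of mallet in the frame of fork_wide between -0.012 and 0.012 m and z of mallet in the frame of fork_wide between 0.013 and 0.021 m and angle between mallet's own z axis and vertical below 0.15 rad and angle between the y axis of mallet and the y axis of fork_wide, either way round below 0.3 rad and contact force between the fingers and mallet below 0.05 N), for 0.2 s.
At the end, for the whole second after the job is handed in: Hammer in the fork that was empty, mallet in the wide fork, let go and at rest: head on both prongs (height within 4 mm), 26 mm before to 34 mm behind the seat, within 10 mm (hammer) or 12 mm (mallet) of mid-gap, handle within 8 degrees of vertical, head within 17 degrees of the rail (all of step 1 and all of step 2 and linear speed of each of hammer, mallet below 0.03 m/s and angular speed of each of hammer, mallet below 0.3 rad/s); the robot touches nothing.
It fails at once if the ball peen hanging on the rack is knocked: its head moved over 15 mm or it swung over 17 degrees (distance of ball_peen from where it was at the start of the episode above 0.015 m or angle between ball_peen's own z axis and vertical above 0.3 rad).
It fails at once if the planishing hanging on the rack is knocked: its head moved over 15 mm or it swung over 17 degrees (distance of planishing from where it was at the start of the episode above 0.015 m or angle between planishing's own z axis and vertical above 0.3 rad).
It fails at once if the wood mallet hanging on the rack is knocked: its head moved over 15 mm or it swung over 17 degrees (distance of wood_mallet from where it was at the start of the episode above 0.015 m or angle between wood_mallet's own z axis and vertical above 0.3 rad).
It fails at once if the mallet or the hammer is let fall (free of the fingers and faster than 0.45 m/s, a drop of about 10 mm) ((linear speed of mallet above 0.45 m/s and contact force between the fingers and mallet below 0.05 N) or (linear speed of hammer above 0.45 m/s and contact force between the fingers and hammer below 0.05 N)).
It fails at once if something else on the bench is pushed over 20 mm out of place (distance of any of flux_tin, charcoal_block, bench_block, soldering_board, third_hand from where it was at the start of the episode above 0.02 m).
It also fails if it takes over 70 s, if anything falls off the work surface, if the arm or the gripper's body presses on something with over 40 N, if the wrist force passes 120 N, or if a joint passes its speed limit or range.

## Robot

A 6-joint arm with a two-finger parallel gripper is mounted at the origin on the work surface. World frame = base frame: x ahead of the robot, y to its left, z up, the work surface at z = 0. Lengths are in m, angles in rad, forces in N, time in s.
With the tool pointing down it reaches from about 0.35 to 0.975 m from the base axis. Payload 4.9 kg.
Tool frame: the origin (TCP) lies midway between the tips of the shut fingers; the grasp point (between the pads) lies 19 mm behind it; z points along the fingers, y is the direction in which the jaws open and shut (so a half turn about z gives the same grasp; the last joint's range is limited). The gripper opens to 85 mm and grips with 20 to 120 N. Pads are 22 mm wide; open, the fingers measure 114 mm over their backs; the gripper's body (76 mm by 85 mm) begins 54 mm behind the grasp point. The pads swing forward as they close: fully open they stand 13 mm farther back than shut.
Start: joints at [-1.386, 0.053, 1.613, -0, 1.476, -0.119], TCP at [0.187, -0.596, 0.231] pointing down, gripper open.
Joint ranges: [-3.01, 3.01], [-1.01, 2.22], [0.06, 2.58], [-1.02, 4.17], [0.09, 2.62], [-3.14, 3.14]. Speed limits (rad/s): [2.57, 2.57, 3.14, 3.14, 3.14, 3.14].

## Interface

Orientations are given as a unit quaternion [w, x, y, z].
In Python, from plant import state, grab_frame, camera_params, job_done, boxes_of gives the robot as it stands.
- The arm moves only by the tool step_arm, never from a script. Its argument "steps" is a list of rows, each a list of 4 numbers: the shift along the tool's x, y, z in mm, then the turn about the tool's z in degrees. A call has 1 to 8 rows; each row shifts and turns the pose as measured when the row begins, along the tool's axes as they then stand; what a row does not reach is not made up. A row lasts 1/10 s, in which the tool goes at most 50 mm and 8.59 degrees, less where a joint would pass 70% of its speed; a pose out of reach is approached as far as the arm can. A call is refused whole if a number of a shift passes 50 or a number of a turn 8.59, either way. A call with a gripper value outside its range is refused whole. "claw" is the opening in per cent of the stroke, from 0 (shut) to 100 (fully open), set as the call begins (left out, the last holds). The fingers move at their own pace and stop on an object; the grip force is fixed at half the most. Time passes only in rows, so rows that do not move let the fingers close. It gives the time, the measured TCP pose, the force and the opening at its end, in the units of the state.
- state(): the state, without advancing time (a new reading comes with each control period).
- grab_frame(name): name is "scene" or "top" or "wrist"; returns (picture, depth): 420x560x3 uint8, red, green, blue; 420x560 float32, m along the optical axis (not along the pixel's ray), 0 where there is no reading.
- camera_params(name): a dict with "mtx" (3x3 intrinsics, pixels), "extrinsics" (4x4, takes a point from camera to world coordinates); the wrist camera has in their place "T_tool_cam" (4x4, takes a point from camera to tool coordinates, whose origin is the TCP and whose axes are the flange's). Camera axes: x right, y down, z forward; pixel columns grow to the right and rows downward; lengths in m; the calibration is good to about 2 mm. A picture is of the moment at which its call begins: read the wrist's pose just before it. camera_params takes no time and is no camera call.
- job_done(): hands the job in, once; it reports no verdict.
Trained networks look in the newest picture that a camera, given by its name, has taken for a name from the list of things; names that differ only in an ending like _2 or _b are one class to them, and where a whole thing is asked for, a point or a joint stands for the part that bears it (a point fixed in the world has none). Each returns a list of dicts, best first, with "p" (0 to 1); they miss things now and then, are a little off and sometimes report something else, mostly with a low value. They report only what shows in the picture. A call takes as long as a camera call.
- boxes_of(camera, label): "box" ([left, top, width, height] in pixels, round what is visible of it).
The state is a dict: "time": time; "joint_pos": joint angles; "joint_vel": joint speeds; "joint_efforts": joint torques, N m; "tool_pos": TCP position; "tool_rot": TCP orientation; "contact_force": force on the tool from outside, world axes, zero at the start; "ft_torque": the same for the moment, N m; "gripper_width": opening from 0.0 (shut) to 1.0 (fully open).
Only numpy, scipy, OpenCV 4.12 (cv2) and the standard library are available. Lean on these libraries where they do the work, as an engineer would, in place of code of your own. Each camera call takes 0.05 s, during which the arm holds its last target. There are 200 camera calls.

## Working session

There is one attempt and no reset: what is moved stays moved. The work goes in short steps, Python scripts to look and compute and a tool call to move; the robot and the scene stay as the last step left them, time stands still between calls to the robot, and variables do not carry over. Pictures are saved under pics/ and viewed, about 8 in all and at most 12, crops included, and the job is handed in when it is done.

Besides the shell and the picture viewer there is one more tool, called after "Emit:" as name(argument=value, ...), one argument or row to a line, values as JSON. step_arm: Moves the arm, as the interface text tells. Its arguments: {"type":"object","properties":{"steps":{"type":"array"},"claw":{"type":"number"}},"required":["steps"]}

```bash
mkdir -p pics; cat > h.py <<'E'
import numpy as np, cv2
from plant import *
from scipy.spatial.transform import Rotation as R
def T(s):
    M=np.eye(4); q=s["tool_rot"]; M[:3,:3]=R.from_quat([q[1],q[2],q[3],q[0]]).as_matrix(); M[:3,3]=s["tool_pos"]; return M
def cloud(name):
    s=state(); im,d=grab_frame(name); p=camera_params(name)
    E=np.array(p["extrinsics"]) if "extrinsics" in p else T(s)@np.array(p["T_tool_cam"])
    K=np.array(p["mtx"]); v,u=np.mgrid[:d.shape[0],:d.shape[1]]
    c=np.stack([(u-K[0,2])/K[0,0]*d,(v-K[1,2])/K[1,1]*d,d],-1)
    w=c@E[:3,:3].T+E[:3,3]; w[d==0]=np.nan
    return im,w
def save(im,n): cv2.imwrite("pics/"+n,im[...,::-1])
E
python3 - <<'E'
from h import *
s=state(); print(T(s).round(3), s['time'])
for c in ["scene","top"]:
    im,w=cloud(c); save(im,c+".png"); np.save(c+".npy",w)
    for l in ["mallet","hammer","fork_wide","fork_empty","pot","ball_peen","planishing","wood_mallet","third_hand","flux_tin","charcoal_block","bench_block"]:
        for b in boxes_of(c,l)[:2]:
            x,y,ww,hh=[int(t) for t in b["box"]]; q=w[y:y+hh,x:x+ww].reshape(-1,3)
            print(c,l,round(b["p"],2),[x,y,ww,hh],w[min(y+hh//2,419),min(x+ww//2,559)].round(3), np.nanmax(q[:,2]).round(3))
E
```

```text
[[ 0.954  0.299 -0.     0.187]
 [ 0.299 -0.954  0.002 -0.596]
 [ 0.    -0.002 -1.     0.23 ]
 [ 0.     0.     0.     1.   ]] 0.0
scene mallet 0.78 [220, 159, 29, 40] [ 0.431 -0.288  0.131] 0.214
scene hammer 0.92 [295, 225, 33, 51] [0.646 0.12  0.198] 0.231
scene fork_wide 0.61 [292, 222, 34, 32] [0.606 0.09  0.194] 0.231
scene fork_empty 0.86 [224, 197, 30, 30] [ 0.422 -0.284 -0.002] 0.214
scene pot 0.97 [210, 181, 27, 36] [ 0.494 -0.284  0.093] 0.202
scene ball_peen 0.78 [263, 209, 29, 57] [ 0.609 -0.005  0.154] 0.227
scene ball_peen 0.23 [294, 226, 35, 48] [0.646 0.12  0.198] 0.231
scene planishing 0.88 [376, 248, 33, 61] [0.628 0.324 0.201] 0.229
scene wood_mallet 0.87 [332, 230, 32, 63] [0.601 0.2   0.169] 0.241
scene wood_mallet 0.23 [209, 183, 29, 35] [ 0.499 -0.28   0.094] 0.204
scene third_hand 0.71 [165, 173, 31, 47] [ 0.464 -0.502 -0.001] 0.216
scene third_hand 0.63 [278, 228, 21, 12] [ 0.473 -0.059  0.046] 0.218
scene flux_tin 0.82 [280, 230, 17, 11] [ 0.479 -0.055  0.048] 0.21
scene flux_tin 0.7 [383, 270, 30, 19] [0.437 0.279 0.019] 0.213
scene charcoal_block 0.87 [314,
[... 512 characters left out ...]
6, 29, 47] [ 0.688 -0.133  0.002] 0.211
top ball_peen 0.9 [241, 162, 38, 27] [ 0.596 -0.012  0.215] 0.228
top ball_peen 0.5 [291, 138, 25, 44] [ 0.686 -0.13   0.001] 0.209
top planishing 0.69 [100, 186, 49, 27] [0.579 0.292 0.225] 0.235
top wood_mallet 0.85 [149, 175, 39, 29] [0.586 0.191 0.234] 0.24
top wood_mallet 0.37 [211, 171, 42, 40] [0.62  0.078 0.011] 0.23
top third_hand 0.57 [413, 180, 39, 33] [ 0.532 -0.463  0.021] 0.112
top flux_tin 0.94 [280, 225, 23, 23] [ 0.47  -0.067  0.047] 0.053
top charcoal_block 0.97 [217, 242, 53, 38] [0.424 0.066 0.028] 0.035
top bench_block 0.77 [150, 250, 41, 42] [0.423 0.259 0.024] 0.028
top bench_block 0.31 [211, 169, 39, 42] [0.575 0.06  0.199] 0.23
```

```bash
python3 - <<'E'
import cv2
a=cv2.imread("pics/top.png")[120:310,80:480]; cv2.imwrite("pics/t2.png",cv2.resize(a,(800,380),interpolation=cv2.INTER_CUBIC))
a=cv2.imread("pics/scene.png")[140:340,150:430]; cv2.imwrite("pics/s2.png",cv2.resize(a,(800,571),interpolation=cv2.INTER_CUBIC))
E
```

```text
(no output)
```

View pics/t2.png

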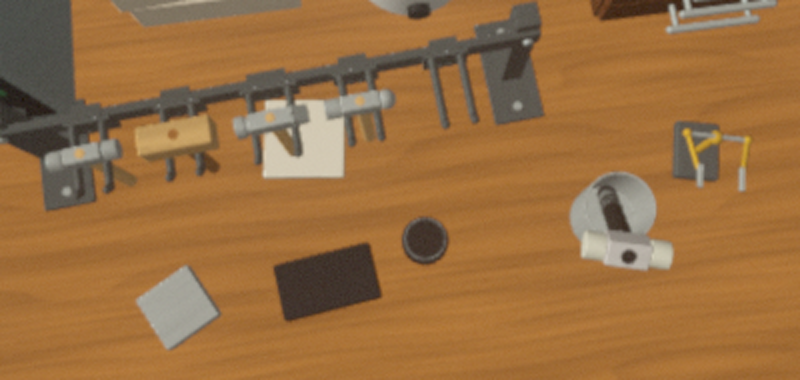

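View pics/s2.png

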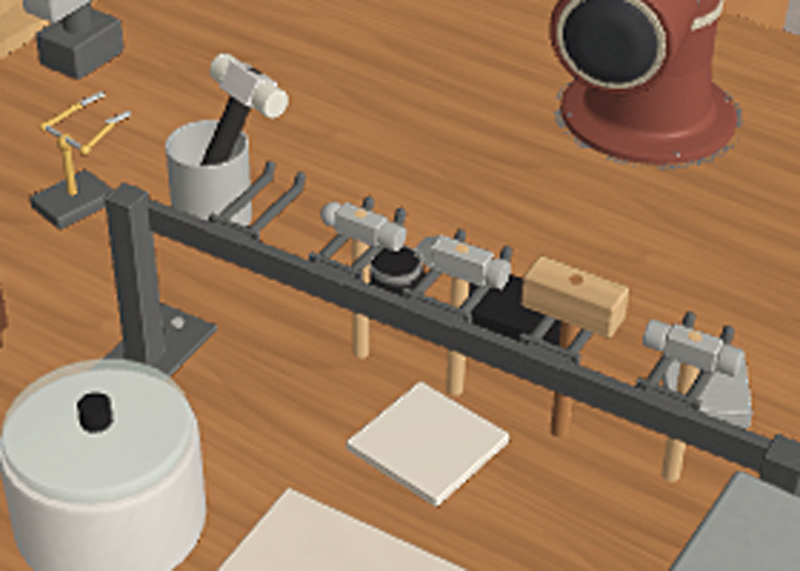

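```bash
python3 - <<'E'
from h import *
w=np.load("top.npy"); q=w.reshape(-1,3); q=q[np.isfinite(q).all(1)]
# rail: points z .185-.202 with y -.25...45
m=(q[:,2]>.187)&(q[:,2]<.2)&(q[:,0]>.6)&(q[:,0]<.75)&(abs(q[:,1]-.09)<.32)
p=q[m]; x0=np.polyfit(p[:,1],p[:,0],1)
for _ in range(8):
    r=p[:,0]-np.polyval(x0,p[:,1]); k=abs(r-np.median(r))<.009; x0=np.polyfit(p[k,1],p[k,0],1)
print("rail x=f(y)",x0,k.sum(),np.degrees(np.arctan(-x0[0])))
a=np.arctan(-x0[0]); ex=np.array([np.cos(a),np.sin(a)]); ey=np.array([-np.sin(a),np.cos(a)])
o=np.array([np.polyval(x0,.09),.09]); f=(q[:,:2]-o); X=f@ex; Y=f@ey
# heads near seat
for lo,hi,n in [(.205,.25,'heads'),(.17,.212,'prongs')]:
  for y in np.arange(-.35,.33,.01):
    s=(X<-.02)&(X>-.12)&(abs(Y-y)<.005)&(q[:,2]>lo)&(q[:,2]<hi)
    if s.sum()>2: print(n,round(y,3),s.sum(),X[s].min().round(3),X[s].max().round(3),np.median(q[s,2]).round(3))
# mallet region
s=(abs(q[:,0]-.44)<.08)&(abs(q[:,1]+.31)<.09)&(q[:,2]>.11); p=q[s]
print(len(p),p.mean(0),p.min(0),p.max(0)); u,sv,vt=np.linalg.svd(p-p.mean(0)); print(vt[0])
s=(abs(q[:,0]-.48)<.1)&(abs(q[:,1]+.31)<.1)&(abs(q[:,2]-.1)<.006); p=q[s][:,:2].astype(np.float32); print("rim",cv2.minEnclosingCircle(p),len(p))
E
```

```text
rail x=f(y) [-0.06180302  0.65752754] 1636 3.5365539670180897
heads -0.23 8 -0.096 -0.089 0.208
heads -0.22 6 -0.097 -0.091 0.209
heads -0.19 13 -0.097 -0.09 0.207
heads -0.14 17 -0.061 -0.046 0.219
heads -0.13 42 -0.063 -0.043 0.221
heads -0.12 54 -0.097 -0.044 0.221
heads -0.11 49 -0.095 -0.042 0.222
heads -0.1 46 -0.063 -0.043 0.223
heads -0.09 50 -0.096 -0.041 0.223
heads -0.08 54 -0.098 -0.043 0.222
heads -0.07 45 -0.063 -0.04 0.221
heads -0.06 25 -0.063 -0.043 0.221
heads -0.04 25 -0.061 -0.043 0.217
heads -0.03 48 -0.062 -0.042 0.221
heads -0.02 64 -0.097 -0.043 0.223
heads -0.01 47 -0.062 -0.042 0.224
heads 0.0 51 -0.062 -0.042 0.225
heads 0.01 49 -0.063 -0.043 0.225
heads 0.02 55 -0.097 -0.043 0.225
heads 0.03 53 -0.096 -0.043 0.221
heads 0.04 39 -0.066 -0.042 0.223
heads 0.07 113 -0.071 -0.037 0.233
heads 0.08 79 -0.071 -0.037 0.234
heads 0.09 96 -0.096 -0.037 0.234
heads 0.1 85 -0.095 -0.038 0.235
heads 0.11 80 -0.071 -0.037 0.235
heads 0.12 89 -0.096 -0.037 0.234
heads 0.13 89 -0.096 -0.037 0.235
heads 0.14 85 -0.071 -0.036 0.235
heads 0.15 21 -0.071 -0.04 0.234
heads 0.1
[... 884 characters left out ...]
0.207
prongs 0.08 4 -0.071 -0.07 0.208
prongs 0.09 61 -0.098 -0.022 0.2
prongs 0.1 9 -0.095 -0.07 0.207
prongs 0.11 5 -0.071 -0.07 0.207
prongs 0.12 41 -0.096 -0.021 0.2
prongs 0.13 31 -0.098 -0.022 0.2
prongs 0.14 5 -0.071 -0.07 0.209
prongs 0.18 12 -0.062 -0.042 0.209
prongs 0.19 57 -0.099 -0.02 0.199
prongs 0.2 54 -0.098 -0.02 0.2
prongs 0.21 19 -0.062 -0.055 0.187
prongs 0.22 10 -0.062 -0.022 0.2
prongs 0.23 112 -0.097 -0.02 0.199
prongs 0.24 5 -0.075 -0.061 0.211
763 [ 0.40884654 -0.29717267  0.15913421] [ 0.38079404 -0.34983309  0.11012331] [ 0.44799649 -0.24719712  0.17352009]
[-0.27418525 -0.96098981  0.03634597]
rim ((0.4650195837020874, -0.314535528421402), 0.04516010358929634) 152
```

```bash
python3 - <<'E'
from h import *
w=np.load("top.npy"); q=w.reshape(-1,3); q=q[np.isfinite(q).all(1)]
a=np.radians(3.54); ex=np.array([np.cos(a),np.sin(a)]); ey=np.array([-np.sin(a),np.cos(a)])
o=np.array([.65752754-.0618*.09,.09]); f=(q[:,:2]-o); X=f@ex; Y=f@ey
s=(X<-.074)&(X>-.1)&(q[:,2]>.19)&(q[:,2]<.214); ys=np.sort(Y[s]); g=np.split(ys,np.where(np.diff(ys)>.006)[0]+1)
c=[((k[0]+k[-1])/2,k[0],k[-1],len(k)) for k in g if len(k)>5]; print(np.round(c,4))
def wd(x,y): return (o+x*ex+y*ey).round(4)
s=(X<-.04)&(X>-.064)&(q[:,2]>.212)
ys=np.sort(Y[s]); 
for k in np.split(ys,np.where(np.diff(ys)>.01)[0]+1):
    if len(k)>30: print("head Y",k[[0,-1]].round(4),k.mean().round(4), wd(-.0525,(k[0]+k[-1])/2))
cs=[k[0] for k in c]
for i in range(0,len(cs)-1): print(round(cs[i+1]-cs[i],4), wd(-.0525,(cs[i]+cs[i+1])/2), end=' ')
E
```

```text
[[-2.252e-01 -2.298e-01 -2.206e-01  3.900e+01]
 [-1.915e-01 -1.963e-01 -1.867e-01  3.700e+01]
 [-1.168e-01 -1.217e-01 -1.118e-01  3.700e+01]
 [-8.260e-02 -8.750e-02 -7.780e-02  3.800e+01]
 [-2.100e-02 -2.580e-02 -1.620e-02  3.800e+01]
 [ 2.480e-02  2.000e-02  2.960e-02  4.200e+01]
 [ 9.110e-02  8.660e-02  9.560e-02  4.400e+01]
 [ 1.258e-01  1.209e-01  1.307e-01  4.400e+01]
 [ 1.961e-01  1.905e-01  2.017e-01  4.600e+01]
 [ 2.305e-01  2.258e-01  2.351e-01  4.800e+01]]
head Y [-0.14   -0.0596] -0.0992 [ 0.6057 -0.0129]
head Y [-0.0406  0.0427] 0.0007 [0.5995 0.0878]
head Y [0.0653 0.149 ] 0.1048 [0.593  0.1937]
head Y [0.174  0.2539] 0.2132 [0.5864 0.3003]
0.0337 [ 0.6124 -0.1212] 0.0747 [ 0.6091 -0.0671] 0.0341 [ 0.6057 -0.0128] 0.0617 [0.6028 0.035 ] 0.0458 [0.5994 0.0887] 0.0663 [0.596  0.1446] 0.0346 [0.5929 0.195 ] 0.0703 [0.5896 0.2474] 0.0344 [0.5864 0.2996]
```

```bash
cat > plan.py <<'E'
import sys
from h import *
x,y,z,yaw=map(float,sys.argv[1:5]); step=float(sys.argv[5]) if len(sys.argv)>5 else 45
s=state(); M=T(s); cur=np.degrees(np.arctan2(M[1,1],M[0,1])); d=(yaw-cur+180)%360-180
print("t",s['time'],"pos",M[:3,3].round(4),"yaw",round(cur,2),"turn",round(-d,2),"grip",round(s["gripper_width"],3),"F",np.round(s["contact_force"],2),"q",np.round(s["joint_pos"],2))
D=np.array([x,y,z])-M[:3,3]; n=int(max(np.ceil(np.linalg.norm(D)*1000/step),np.ceil(abs(d)/8),1))
out=[]
for i in range(n):
    th=np.radians(cur+d*i/n); yv=np.array([np.cos(th),np.sin(th),0]); zv=np.array([0,0,-1.]); xv=np.cross(yv,zv)
    out.append([round(float(v@D)*1000/n) if n>1 else round(float(v@D)*1000,1) for v in (xv,yv,zv)]+[round(-d/n,1)])
print(out)
E
python3 plan.py 0.598 0.088 0.30 3.54
```

```text
t 1.3 pos [ 0.187  -0.5963  0.2313] yaw -72.59 turn -76.13 grip 0.998 F [0.54 0.02 0.2 ] q [-1.39  0.05  1.61 -0.    1.48 -0.12]
[[33, -29, -4, np.float64(-4.2)], [35, -27, -4, np.float64(-4.2)], [37, -24, -4, np.float64(-4.2)], [39, -21, -4, np.float64(-4.2)], [40, -19, -4, np.float64(-4.2)], [42, -15, -4, np.float64(-4.2)], [43, -12, -4, np.float64(-4.2)], [43, -9, -4, np.float64(-4.2)], [44, -6, -4, np.float64(-4.2)], [44, -3, -4, np.float64(-4.2)], [44, 1, -4, np.float64(-4.2)], [44, 4, -4, np.float64(-4.2)], [44, 7, -4, np.float64(-4.2)], [43, 10, -4, np.float64(-4.2)], [42, 13, -4, np.float64(-4.2)], [41, 16, -4, np.float64(-4.2)], [40, 19, -4, np.float64(-4.2)], [38, 22, -4, np.float64(-4.2)]]
```

Emit:
step_arm(
  steps=[
    [30,-26,-30,-4.2],
    [35,-27,-30,-4.2],
    [37,-24,-10,-4.2],
    [39,-21,0,-4.2],
    [40,-19,0,-4.2],
    [42,-15,0,-4.2],
    [43,-12,0,-4.2],
    [43,-9,0,-4.2],
  ],
  claw=60,
)

```text
time: 2.1
tool_pos: [0.3699, -0.2898, 0.3045]
tool_rot: [0.001, 0.9, 0.436, 0.002]
contact_force: [1.1, 0.7, 0.9]
gripper_width: 0.602
```

Emit:
step_arm(
  steps=[
    [44,-6,0,-4.2],
    [44,-3,0,-4.2],
    [44,1,0,-4.2],
    [44,4,0,-4.2],
    [44,7,0,-4.2],
    [43,10,0,-4.2],
    [42,13,0,-4.2],
    [41,16,0,-4.2],
  ],
)

```text
time: 2.9
tool_pos: [0.551, 0.031, 0.3077]
tool_rot: [0.005, 0.727, 0.687, 0.003]
contact_force: [-0.1, -0.6, 0.5]
gripper_width: 0.599
```

```bash
python3 plan.py 0.598 0.088 0.30 3.54
```

```text
t 2.9 pos [0.551  0.031  0.3077] yaw -3.21 turn -6.75 grip 0.599 F [-0.08 -0.58  0.53] q [-0.08 -0.16  1.69 -0.    1.6  -0.02]
[[30, 22, 4, np.float64(-3.4)], [28, 24, 4, np.float64(-3.4)]]
```

Emit:
step_arm(
  steps=[
    [30,22,4,-3.4],
    [28,25,4,-3.4],
    [0,0,0,0],
  ],
)

```text
time: 3.2
tool_pos: [0.6022, 0.0957, 0.2995]
tool_rot: [0.005, 0.68, 0.733, 0.003]
contact_force: [0.3, -0.7, -0.2]
gripper_width: 0.597
```

```bash
python3 plan.py 0.598 0.088 0.235 3.54; python3 - <<'E'
from h import *
im,w=cloud("wrist"); save(im,"w1.png"); np.save("w1.npy",w); print(boxes_of("wrist","hammer"))
q=w.reshape(-1,3); q=q[np.isfinite(q).all(1)]
print(q.min(0),q.max(0))
a=np.radians(3.54); ex=np.array([np.cos(a),np.sin(a)]); ey=np.array([-np.sin(a),np.cos(a)])
f=q[:,:2]-np.array([.5995,.0885]); X=f@ex; Y=f@ey
s=(abs(X)<.02)&(abs(Y)<.05)&(q[:,2]>.212)&(q[:,2]<.235); print(s.sum(),[np.percentile(v[s],[1,50,99]).round(4) for v in (X,Y,q[:,2])])
E
```

```text
t 3.2 pos [0.6022 0.0957 0.2995] yaw 4.34 turn 0.8 grip 0.597 F [ 0.35 -0.67 -0.15] q [ 0.04 -0.02  1.58 -0.    1.58 -0.04]
[[-4, -2, 32, np.float64(0.4)], [-4, -2, 32, np.float64(0.4)]]
[{'box': [252.9, 163.4, 36.3, 105.9], 'p': 0.61}]
[ 0.13080385 -0.73405027 -0.70660336] [1.56969319 0.31208553 0.39370499]
2974 [array([-0.0118,  0.0001,  0.011 ]), array([-0.0386,  0.01  ,  0.0432]), array([0.2141, 0.2251, 0.2273])]
```

View pics/w1.png

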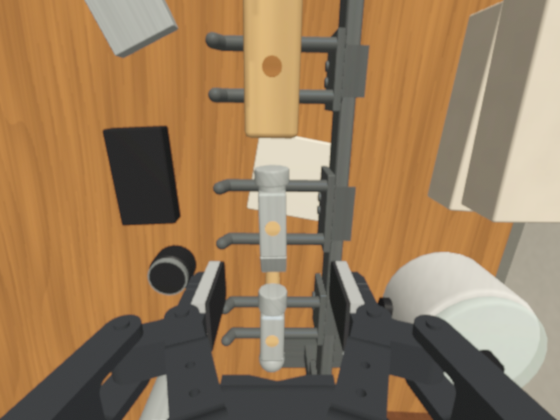

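Emit:
step_arm(
  steps=[
    [-7,-3,25,0.8],
    [0,0,25,0],
    [0,0,20,0],
    [0,0,10,0],
    [0,0,0,0],
  ],
)

```text
time: 3.8
tool_pos: [0.599, 0.0805, 0.2224]
tool_rot: [0.009, 0.689, 0.725, 0.004]
contact_force: [-0.6, 0.5, -0.4]
gripper_width: 0.602
```

```bash
python3 plan.py 0.5995 0.0885 0.202 3.54
```

```text
t 3.8 pos [0.599  0.0805 0.2224] yaw 2.88 turn -0.66 grip 0.602 F [-0.63  0.47 -0.39] q [ 0.01 -0.    1.68 -0.01  1.44 -0.04]
[[7.9, 0.9, 20.4, np.float64(-0.7)]]
```

Emit:
step_arm(
  steps=[
    [7,1,10,-0.7],
    [1,0,8,0],
    [0,0,2,0],
    [0,0,0,0],
  ],
)

```text
time: 4.2
tool_pos: [0.6013, 0.0883, 0.2046]
tool_rot: [0.011, 0.685, 0.729, 0.006]
contact_force: [0.3, -0.2, -0.8]
gripper_width: 0.596
```

```bash
python3 plan.py 0.5995 0.0885 0.202 3.54; python3 -c "
from h import *
print(T(state()).round(4))"
```

```text
t 4.2 pos [0.6013 0.0883 0.2046] yaw 3.56 turn 0.02 grip 0.596 F [ 0.32 -0.18 -0.83] q [ 0.03  0.01  1.7  -0.01  1.41 -0.03]
[[0.3, -1.8, 2.6, np.float64(0.0)]]
[[-0.062   0.9978  0.0242  0.6013]
 [ 0.9981  0.0621 -0.006   0.0883]
 [-0.0074  0.0238 -0.9997  0.2046]
 [ 0.      0.      0.      1.    ]]
```

Emit:
step_arm(
  steps=[
    [0,-2,1,0],
    [0,0,0,0],
    [0,0,0,0],
    [0,0,0,0],
    [0,0,0,0],
    [0,0,0,0],
  ],
  claw=0,
)

```text
time: 4.8
tool_pos: [0.5999, 0.0883, 0.2048]
tool_rot: [0.012, 0.685, 0.729, 0.007]
contact_force: [0.3, 0.4, -0.8]
gripper_width: 0.216
```

```bash
python3 plan.py 0.5995 0.0885 0.202 3.54; python3 -c "
from h import *
print(T(state()).round(4))"
```

```text
t 4.8 pos [0.5999 0.0883 0.2048] yaw 3.57 turn 0.03 grip 0.216 F [ 0.31  0.36 -0.83] q [ 0.03  0.01  1.7  -0.01  1.4  -0.03]
[[0.2, -0.4, 2.8, np.float64(0.0)]]
[[-0.0621  0.9977  0.0266  0.5999]
 [ 0.998   0.0622 -0.006   0.0883]
 [-0.0077  0.0261 -0.9996  0.2048]
 [ 0.      0.      0.      1.    ]]
```

Emit:
step_arm(
  steps=[
    [0,0,-12,0],
    [0,0,-15,0],
    [0,-15,-3,0],
    [0,-35,0,0],
    [0,-35,0,0],
    [0,-25,0,0],
    [0,0,0,0],
  ],
)

```text
time: 5.5
tool_pos: [0.4859, 0.0814, 0.2379]
tool_rot: [0.012, 0.685, 0.729, 0.007]
contact_force: [0.3, 0.2, -3.1]
gripper_width: 0.218
```

```bash
python3 plan.py 0.5125 -0.127 0.228 3.54; python3 -c "
from h import *
print(T(state()).round(4))
im,w=cloud('top');save(im,'top2.png')
q=w.reshape(-1,3); print(boxes_of('top','hammer'))
s=(q[:,2]>.2)&(abs(q[:,0]-.5)<.05)&(abs(q[:,1]-.09)<.05);print(q[s].min(0),q[s].max(0))"
```

```text
t 5.5 pos [0.4859 0.0814 0.2379] yaw 3.57 turn 0.03 grip 0.218 F [ 0.35  0.23 -3.06] q [ 0.02 -0.29  1.92 -0.01  1.49 -0.04]
[[-42, 3, 2, np.float64(0.0)], [-42, 3, 2, np.float64(0.0)], [-42, 3, 2, np.float64(0.0)], [-42, 3, 2, np.float64(0.0)], [-42, 3, 2, np.float64(0.0)]]
[[-0.0621  0.9977  0.0269  0.4859]
 [ 0.998   0.0623 -0.0061  0.0814]
 [-0.0078  0.0264 -0.9996  0.2379]
 [ 0.      0.      0.      1.    ]]
[{'box': [236.5, 218.4, 6.3, 10.1], 'p': 0.64}]
[0.45000222 0.04000843 0.24050164] [0.51879331 0.13791274 0.56165474]
```

Emit:
step_arm(
  steps=[
    [-42,3,0,0],
    [-42,3,0,0],
    [-42,3,0,0],
    [-42,3,0,0],
    [-42,2,0,0],
    [0,0,0,0],
  ],
)

```text
time: 6.2
tool_pos: [0.5227, -0.135, 0.245]
tool_rot: [0.016, 0.683, 0.731, 0.01]
contact_force: [0.2, -0.3, -2.9]
gripper_width: 0.222
```

```bash
python3 plan.py 0.6124 -0.1205 0.232 3.54; python3 -c "
from h import *
print(T(state()).round(4))"
```

```text
t 6.2 pos [ 0.5227 -0.135   0.245 ] yaw 3.89 turn 0.35 grip 0.222 F [ 0.17 -0.29 -2.93] q [-0.39 -0.19  1.82  0.01  1.47 -0.46]
[[3, 30, 4, np.float64(0.1)], [3, 30, 4, np.float64(0.1)], [3, 30, 4, np.float64(0.1)]]
[[-0.0675  0.997   0.0366  0.5227]
 [ 0.9977  0.0678 -0.0072 -0.135 ]
 [-0.0096  0.0361 -0.9993  0.245 ]
 [ 0.      0.      0.      1.    ]]
```

Emit:
step_arm(
  steps=[
    [9,0,0,0.3],
    [0,15,5,0],
    [0,0,0,0],
  ],
)

```text
time: 6.5
tool_pos: [0.5391, -0.1241, 0.2409]
tool_rot: [0.015, 0.686, 0.728, 0.011]
contact_force: [-0.2, 0.5, -3.0]
gripper_width: 0.221
```

```bash
python3 plan.py 0.6124 -0.1207 0.232 3.54; python3 - <<'E'
from h import *
im,w=cloud('wrist');save(im,'w2.png')
q=w.reshape(-1,3); q=q[np.isfinite(q).all(1)]
a=np.radians(3.54); ex=np.array([np.cos(a),np.sin(a)]); ey=np.array([-np.sin(a),np.cos(a)])
f=q[:,:2]-np.array([.6124,-.121]); X=f@ex; Y=f@ey
s=(abs(X+.02)<.03)&(abs(Y)<.03)&(q[:,2]>.185)&(q[:,2]<.205); print('prong Y',np.histogram(Y[s],np.arange(-.03,.031,.003)))
E
```

```text
t 6.5 pos [ 0.5391 -0.1241  0.2409] yaw 3.43 turn -0.11 grip 0.221 F [-0.19  0.55 -2.96] q [-0.36 -0.15  1.79  0.01  1.46 -0.43]
[[0, 37, 4, np.float64(-0.1)], [-1, 37, 4, np.float64(-0.1)]]
prong Y (array([  0,   0,   0,  87, 259, 381, 394,   0,   0,   0,   0,   0,   0,
         0,  76, 266, 364, 492,   0,   0]), array([-3.0000000e-02, -2.7000000e-02, -2.4000000e-02, -2.1000000e-02,
       -1.8000000e-02, -1.5000000e-02, -1.2000000e-02, -9.0000000e-03,
       -6.0000000e-03, -3.0000000e-03, -6.9388939e-18,  3.0000000e-03,
        6.0000000e-03,  9.0000000e-03,  1.2000000e-02,  1.5000000e-02,
        1.8000000e-02,  2.1000000e-02,  2.4000000e-02,  2.7000000e-02,
        3.0000000e-02]))
```

View pics/w2.png

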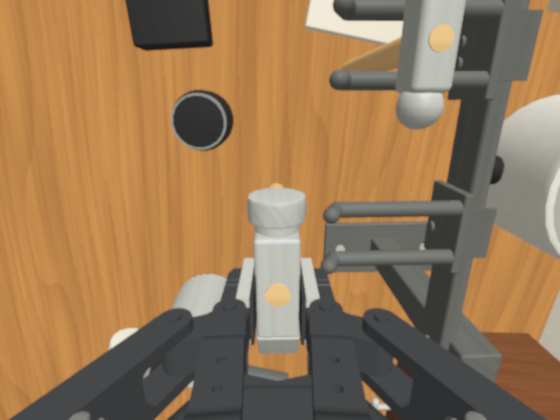

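```bash
python3 - <<'E'
from h import *
im,w=cloud('wrist')
a=np.radians(3.54); ex=np.array([np.cos(a),np.sin(a)]); ey=np.array([-np.sin(a),np.cos(a)])
def P(v,u):
    p=w[v,u]; f=p[...,:2]-np.array([.6124,-.121]); return np.stack([f@ex,f@ey,p[...,2]],-1)
A=P(slice(285,306),slice(266,290)).reshape(-1,3); print('dot',np.nanmedian(A,0).round(4))
print('col',P(slice(185,355,10),277).round(4))
print('handle end',np.round(P(186,slice(268,286,2)),4))
for c in (380,410,440): print([ (v,)+tuple(P(v,c).round(4)) for v in range(200,270,4) if P(v,c)[2]>.18])
E
```

```text
dot [-0.0751  0.0026  0.2634]
col [[-0.0695  0.0107  0.1038]
 [-0.0746  0.0447  0.252 ]
 [-0.075   0.0434  0.2619]
 [-0.075   0.039   0.2614]
 [-0.075   0.0348  0.2618]
 [-0.075   0.0294  0.2595]
 [-0.0751  0.0262  0.2626]
 [-0.0751  0.0216  0.2625]
 [-0.0751  0.0168  0.2624]
 [-0.0751  0.0122  0.2627]
 [-0.0752  0.0077  0.2634]
 [-0.0752  0.0031  0.264 ]
 [-0.0752 -0.0021  0.2638]
 [-0.0752 -0.0083  0.2626]
 [-0.0752 -0.0139  0.2624]
 [-0.0752 -0.0191  0.2628]
 [-0.0751 -0.0285  0.2586]]
handle end [[-0.077  -0.017   0.0011]
 [-0.0757  0.0085  0.0988]
 [-0.074   0.0096  0.1031]
 [-0.0722  0.0104  0.1059]
 [-0.0705  0.0106  0.1069]
 [-0.0687  0.0108  0.1076]
 [-0.0668  0.01    0.1047]
 [-0.0648  0.0088  0.1003]
 [-0.0571 -0.0179 -0.0011]]
[(204, np.float64(-0.0093), np.float64(0.0222), np.float64(0.1979)), (208, np.float64(-0.0098), np.float64(0.0204), np.float64(0.2)), (212, np.float64(-0.0092), np.float64(0.0174), np.float64(0.1989)), (216, np.float64(-0.0088), np.float64(0.0147), np.float64(0.1988)), (252, np.float64(-0.0054), np.float64(-0.0112), np.float64(0.1966)), (256, np.flo
[... 769 characters left out ...]
32), np.float64(0.1944)), (204, np.float64(0.0285), np.float64(0.0217), np.float64(0.1978)), (208, np.float64(0.0277), np.float64(0.0197), np.float64(0.1998)), (212, np.float64(0.0281), np.float64(0.0172), np.float64(0.1999)), (236, np.float64(0.0422), np.float64(-0.0076), np.float64(0.1809)), (240, np.float64(0.0424), np.float64(-0.0104), np.float64(0.1814)), (244, np.float64(0.0426), np.float64(-0.0133), np.float64(0.182)), (248, np.float64(0.0427), np.float64(-0.0161), np.float64(0.1825)), (252, np.float64(0.0344), np.float64(-0.0118), np.float64(0.1971)), (256, np.float64(0.0338), np.float64(-0.0138), np.float64(0.1989)), (260, np.float64(0.0335), np.float64(-0.016), np.float64(0.2002))]
```

Emit:
step_arm(
  steps=[
    [0,25,5,-0.1],
    [0,25,5,0],
    [0,22,3,0],
    [0,0,0,0],
  ],
)

```text
time: 7.0
tool_pos: [0.612, -0.1162, 0.2326]
tool_rot: [0.017, 0.683, 0.73, 0.01]
contact_force: [1.7, -3.6, -3.3]
gripper_width: 0.222
```

```bash
python3 plan.py 0.6125 -0.1205 0.206 3.54; python3 -c "
from h import *
print(T(state()).round(4))"
```

```text
t 7.0 pos [ 0.612  -0.1162  0.2326] yaw 3.79 turn 0.25 grip 0.222 F [ 1.68 -3.61 -3.33] q [-0.31  0.02  1.64  0.    1.44 -0.38]
[[-4.3, 0.2, 26.6, np.float64(0.3)]]
[[-0.0657  0.9971  0.0382  0.612 ]
 [ 0.9978  0.0661 -0.008  -0.1162]
 [-0.0105  0.0376 -0.9992  0.2326]
 [ 0.      0.      0.      1.    ]]
```

Emit:
step_arm(
  steps=[
    [-4.3,0,5,0.2],
    [0,0,8,0],
    [0,0,0,0],
  ],
)

```text
time: 7.3
tool_pos: [0.6114, -0.1191, 0.2189]
tool_rot: [0.016, 0.684, 0.729, 0.01]
contact_force: [-1.3, 0.7, -3.3]
gripper_width: 0.217
```

```bash
python3 plan.py 0.6125 -0.1205 0.2055 3.54; python3 -c "
from h import *
print(T(state()).round(4))"
```

```text
t 7.3 pos [ 0.6114 -0.1191  0.2189] yaw 3.68 turn 0.14 grip 0.217 F [-1.28  0.7  -3.34] q [-0.31  0.03  1.66  0.    1.42 -0.38]
[[-1.4, 1.0, 13.4, np.float64(0.1)]]
[[-0.0638  0.9973  0.0365  0.6114]
 [ 0.9979  0.0641 -0.007  -0.1191]
 [-0.0094  0.036  -0.9993  0.2189]
 [ 0.      0.      0.      1.    ]]
```

Emit:
step_arm(
  steps=[
    [-1,1,6,0.1],
    [0,0,5,0],
    [0,0,2,0],
    [0,0,0,0],
  ],
)

```text
time: 7.7
tool_pos: [0.6117, -0.1201, 0.2049]
tool_rot: [0.015, 0.685, 0.728, 0.01]
contact_force: [0.3, 0.3, -2.5]
gripper_width: 0.215
```

Emit:
step_arm(
  steps=[
    [0,0,1.5,0],
    [0,0,0,0],
  ],
)

```text
time: 7.9
tool_pos: [0.612, -0.1202, 0.2052]
tool_rot: [0.016, 0.685, 0.728, 0.01]
contact_force: [-0.1, -0.6, -3.8]
gripper_width: 0.218
```

Emit:
step_arm(
  steps=[
    [0,0,2,0],
    [0,0,1,0],
    [0,0,0,0],
  ],
)

```text
time: 8.2
tool_pos: [0.6126, -0.1204, 0.2049]
tool_rot: [0.017, 0.685, 0.728, 0.011]
contact_force: [-1.8, -0.6, -2.6]
gripper_width: 0.219
```

Emit:
step_arm(
  steps=[
    [0,0,3.5,0],
  ],
)

```text
time: 8.3
tool_pos: [0.6129, -0.1205, 0.2045]
tool_rot: [0.017, 0.685, 0.728, 0.011]
contact_force: [-12.0, 3.6, 21.8]
gripper_width: 0.219
```

```bash
python3 - <<'E'
from h import *
s=state();print(s["tool_pos"],s["contact_force"])
im,w=cloud('wrist');save(im,'w3.png')
s=state();print(s["tool_pos"],s["contact_force"])
a=np.radians(3.54); ex=np.array([np.cos(a),np.sin(a)]); ey=np.array([-np.sin(a),np.cos(a)])
f=w[...,:2]-np.array([.6124,-.121]); X=f@ex; Y=f@ey; Z=w[...,2]
s=(abs(X)<.02)&(abs(Y-.02)<.03)&(Z>.21); print(s.sum(),[np.percentile(v[s],[2,50,98]).round(4) for v in (X,Y,Z)])
s=(X>-.045)&(X<-.02)&(abs(Y)<.03)&(Z>.19)&(Z<.21); print(s.sum(),[np.percentile(v[s],[2,50,98]).round(4) for v in (X,Y,Z)])
E
```

```text
[ 0.61291753 -0.12051847  0.2044865 ] [-11.96081637   3.58953948  21.84325134]
[ 0.61289907 -0.1204786   0.2046063 ] [-8.33730401  2.12872381 12.20060769]
20809 [array([-0.0192,  0.0004,  0.0183]), array([-0.0068,  0.0161,  0.0434]), array([0.2157, 0.2628, 0.2964])]
1772 [array([-0.0438, -0.0349, -0.0207]), array([-0.0175,  0.0172,  0.0233]), array([0.1945, 0.2009, 0.2097])]
```

View pics/w3.png

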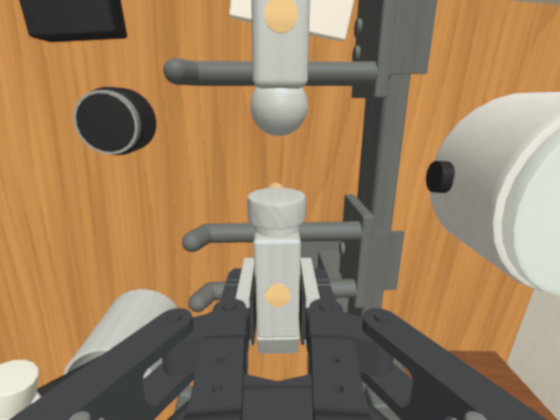

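Emit:
step_arm(
  steps=[
    [0,0,-1,0],
    [0,0,0,0],
    [0,0,0,0],
    [0,0,0,0],
  ],
  claw=50,
)

```text
time: 8.75
tool_pos: [0.6143, -0.1209, 0.2063]
tool_rot: [0.019, 0.685, 0.728, 0.012]
contact_force: [-0.5, 0.7, -0.2]
gripper_width: 0.5
```

Emit:
step_arm(
  steps=[
    [0,0,-20,0],
    [0,0,-40,0],
    [0,0,-40,0],
    [0,0,0,0],
  ],
)

```text
time: 9.15
tool_pos: [0.6087, -0.1196, 0.3045]
tool_rot: [0.016, 0.685, 0.728, 0.01]
contact_force: [0.5, -1.0, 0.2]
gripper_width: 0.499
```

```bash
python3 plan.py 0.40 -0.294 0.26 163; python3 - <<'E'
from h import *
print(T(state()).round(4))
im,w=cloud('wrist');save(im,'w4.png')
a=np.radians(3.54); ex=np.array([np.cos(a),np.sin(a)]); ey=np.array([-np.sin(a),np.cos(a)])
f=w[...,:2]-np.array([.6124,-.121]); X=f@ex; Y=f@ey; Z=w[...,2]
s=(abs(X)<.03)&(abs(Y)<.05)&(Z>.212)&(Z<.24); print(s.sum(),[np.percentile(v[s],[2,50,98]).round(4) for v in (X,Y,Z)])
c=np.stack([Y[s],X[s]],1); print(np.degrees(np.arctan(np.polyfit(c[:,0],c[:,1],1)[0])), 'ztilt x,y', np.linalg.lstsq(np.c_[X[s],Y[s],np.ones(s.sum())],Z[s],rcond=None)[0])
E
```

```text
t 9.15 pos [ 0.6087 -0.1196  0.3045] yaw 3.53 turn -159.47 grip 0.499 F [ 0.48 -0.96  0.2 ] q [-0.32 -0.02  1.56  0.01  1.56 -0.38]
[[-8, -11, 2, np.float64(-8.0)], [-6, -12, 2, np.float64(-8.0)], [-5, -13, 2, np.float64(-8.0)], [-3, -13, 2, np.float64(-8.0)], [-1, -14, 2, np.float64(-8.0)], [1, -14, 2, np.float64(-8.0)], [3, -13, 2, np.float64(-8.0)], [5, -13, 2, np.float64(-8.0)], [6, -12, 2, np.float64(-8.0)], [8, -11, 2, np.float64(-8.0)], [9, -10, 2, np.float64(-8.0)], [11, -8, 2, np.float64(-8.0)], [12, -7, 2, np.float64(-8.0)], [13, -5, 2, np.float64(-8.0)], [13, -3, 2, np.float64(-8.0)], [14, -2, 2, np.float64(-8.0)], [14, 0, 2, np.float64(-8.0)], [13, 2, 2, np.float64(-8.0)], [13, 4, 2, np.float64(-8.0)], [12, 6, 2, np.float64(-8.0)]]
[[-0.0613  0.9974  0.0371  0.6087]
 [ 0.9981  0.0616 -0.0068 -0.1196]
 [-0.0091  0.0366 -0.9993  0.3045]
 [ 0.      0.      0.      1.    ]]
2888 [array([-0.0096,  0.0002,  0.0104]), array([-0.0362,  0.0106,  0.0438]), array([0.2161, 0.2252, 0.2271])]
-0.44417724057046093 ztilt x,y [ 0.00418542 -0.00957863  0.22422725]
```

```bash
python3 plan.py 0.4086 -0.2975 0.26 -16.5
```

```text
t 9.2 pos [ 0.6077 -0.1194  0.3011] yaw 3.52 turn 20.02 grip 0.495 F [ 0.2  -0.17 -1.07] q [-0.32 -0.01  1.57  0.01  1.56 -0.38]
[[-24, -30, 6, np.float64(2.9)], [-25, -29, 6, np.float64(2.9)], [-27, -27, 6, np.float64(2.9)], [-28, -26, 6, np.float64(2.9)], [-29, -25, 6, np.float64(2.9)], [-30, -23, 6, np.float64(2.9)], [-31, -22, 6, np.float64(2.9)]]
```

Emit:
step_arm(
  steps=[
    [-24,-31,3,2.9],
    [-25,-30,3,2.9],
    [-27,-28,3,2.9],
    [-28,-27,3,2.9],
    [-29,-25,5,2.9],
    [-30,-23,5,2.9],
    [-31,-22,5,2.9],
    [0,0,0,0],
  ],
  claw=70,
)

```text
time: 10.0
tool_pos: [0.3944, -0.2987, 0.2526]
tool_rot: [0.004, 0.806, 0.592, 0.009]
contact_force: [0.4, 0.6, 0.3]
gripper_width: 0.699
```

```bash
python3 plan.py 0.4086 -0.2975 0.20 -16.5; python3 - <<'E'
from h import *
print(T(state()).round(4))
im,w=cloud('wrist');save(im,'w5.png')
print(boxes_of('wrist','mallet'),boxes_of('wrist','pot'))
a=np.radians(-16.5); ex=np.array([np.cos(a),np.sin(a)]); ey=np.array([-np.sin(a),np.cos(a)])
f=w[...,:2]-np.array([.4084,-.2977]); X=f@ex; Y=f@ey; Z=w[...,2]
s=(abs(X)<.035)&(abs(Y)<.06)&(Z>.13)&(Z<.18)
for y in np.arange(-.05,.055,.01):
    k=s&(abs(Y-y)<.004)
    if k.sum()>5: print(round(y,3),k.sum(),X[k].min().round(4),X[k].max().round(4),X[k][Z[k].argmax()].round(4),Z[k].max().round(4))
E
```

```text
t 10.0 pos [ 0.3944 -0.2987  0.2526] yaw -17.42 turn -0.92 grip 0.699 F [0.4  0.56 0.33] q [-0.81 -0.29  1.89  0.02  1.53 -0.5 ]
[[3, 7, 26, np.float64(-0.5)], [3, 7, 26, np.float64(-0.5)]]
[[ 0.2992  0.954   0.019   0.3944]
 [ 0.9541 -0.2994  0.0046 -0.2987]
 [ 0.0101  0.0168 -0.9998  0.2526]
 [ 0.      0.      0.      1.    ]]
[{'box': [261.7, 138.7, 107.5, 127.6], 'p': 0.85}] [{'box': [310.2, 131.9, 87.9, 95.1], 'p': 0.61}]
-0.05 125 -0.0157 0.0163 0.0003 0.1665
-0.04 347 -0.0163 0.0162 -0.0037 0.167
-0.03 376 -0.0162 0.0162 -0.0029 0.1669
-0.02 469 -0.0216 0.0211 0.0022 0.1722
-0.01 505 -0.022 0.0242 0.0007 0.1724
0.0 568 -0.0218 0.0276 0.0029 0.1726
0.01 567 -0.0223 0.0266 0.0022 0.1725
0.02 567 -0.0226 0.0204 0.0008 0.1721
0.03 436 -0.0178 0.0177 0.0026 0.1668
0.04 469 -0.0177 0.0142 -0.0003 0.1673
0.05 376 -0.0174 0.0142 -0.0045 0.1672
```

View pics/w5.png

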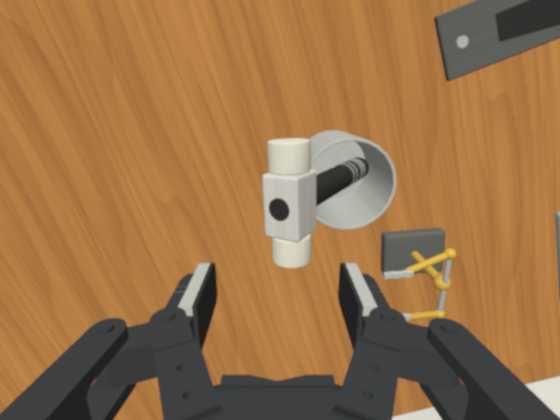

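Emit:
step_arm(
  steps=[
    [3,7,20,-0.7],
    [3,7,20,-0.7],
    [0,0,20,0],
    [0,0,0,0],
  ],
)

```text
time: 10.55
tool_pos: [0.4191, -0.2919, 0.1939]
tool_rot: [0.006, 0.794, 0.608, 0.011]
contact_force: [-0.6, 0.8, -1.2]
gripper_width: 0.696
```

```bash
python3 plan.py 0.4084 -0.2977 0.14 -16
```

```text
t 10.55 pos [ 0.4191 -0.2919  0.1939] yaw -15.15 turn 0.85 grip 0.696 F [-0.56  0.82 -1.24] q [-0.77 -0.21  1.93  0.02  1.41 -0.5 ]
[[-4, -4, 27, np.float64(0.4)], [-4, -4, 27, np.float64(0.4)]]
```

Emit:
step_arm(
  steps=[
    [-8,-8,5,0.8],
    [0,0,5,0],
    [0,0,0,0],
  ],
)

```text
time: 10.85
tool_pos: [0.4108, -0.2972, 0.185]
tool_rot: [0.007, 0.797, 0.603, 0.011]
contact_force: [0.2, -0.4, 0.2]
gripper_width: 0.704
```

```bash
python3 plan.py 0.4084 -0.2977 0.14 -16
```

```text
t 10.85 pos [ 0.4108 -0.2972  0.185 ] yaw -15.8 turn 0.2 grip 0.704 F [ 0.22 -0.4   0.18] q [-0.78 -0.22  1.94  0.02  1.4  -0.51]
[[-1, -1, 22, np.float64(0.1)], [-1, -1, 22, np.float64(0.1)]]
```

Emit:
step_arm(
  steps=[
    [-1,-2,15,0],
    [0,0,15,0],
    [0,-1,14,0],
    [0,0,0,0],
  ],
)

```text
time: 11.25
tool_pos: [0.4089, -0.298, 0.1386]
tool_rot: [0.009, 0.798, 0.603, 0.011]
contact_force: [0.7, -0.2, -1.9]
gripper_width: 0.699
```

```bash
python3 plan.py 0.4084 -0.2977 0.14 -16
```

```text
t 11.25 pos [ 0.4089 -0.298   0.1386] yaw -15.84 turn 0.16 grip 0.699 F [ 0.7  -0.16 -1.86] q [-0.79 -0.18  1.99  0.02  1.31 -0.52]
[[0.1, -0.6, -1.4, np.float64(0.2)]]
```

Emit:
step_arm(
  steps=[
    [0,5,0,0],
    [0,10,0,0],
    [0,10,-3,0],
    [0,10,-3,0],
    [0,10,-2,0],
    [0,0,0,0],
  ],
  claw=60,
)

```text
time: 11.85
tool_pos: [0.4538, -0.3114, 0.1491]
tool_rot: [0.007, 0.798, 0.603, 0.01]
contact_force: [-0.1, -0.5, -0.5]
gripper_width: 0.597
```

```bash
python3 plan.py 0.491 -0.322 0.156 -16; python3 - <<'E'
from h import *
im,w=cloud('wrist');save(im,'w6.png')
im,w=cloud('top')
a=np.radians(-16.5); ex=np.array([np.cos(a),np.sin(a)]); ey=np.array([-np.sin(a),np.cos(a)])
f=w[...,:2]-np.array([.465,-.3145]); X=f@ex; Y=f@ey; Z=w[...,2]
for y in (-.045,-.035,.035,.045):
    k=(abs(X)<.08)&(abs(Y-y)<.004)&(Z>.13)&(Z<.2)
    if k.sum()>1: print(y,k.sum(),X[k].min().round(4),X[k].max().round(4),Z[k].max().round(4))
E
```

```text
t 11.85 pos [ 0.4538 -0.3114  0.1491] yaw -15.83 turn 0.17 grip 0.597 F [-0.05 -0.51 -0.54] q [-0.75 -0.07  1.88  0.02  1.32 -0.47]
[[-0.1, 38.7, -6.9, np.float64(0.2)]]
-0.045 4 -0.0336 -0.0328 0.1717
0.035 27 -0.0288 -0.0035 0.1841
0.045 71 -0.0341 -0.0028 0.1853
```

View pics/w6.png

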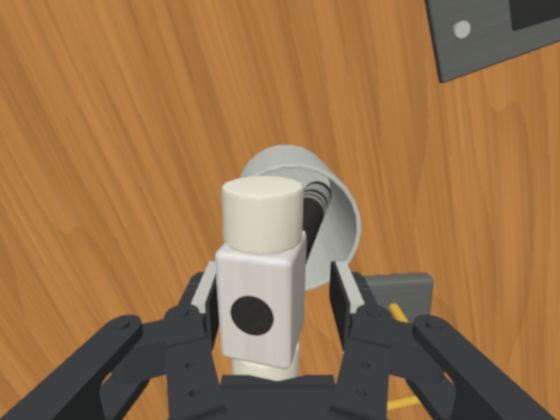

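Emit:
step_arm(
  steps=[
    [0,8,-2,0],
    [0,8,-2,0],
    [0,8,-1,0],
    [0,7,-1,0],
    [0,6,0,0],
    [0,0,0,0],
  ],
)

```text
time: 12.55
tool_pos: [0.4913, -0.3215, 0.1552]
tool_rot: [0.006, 0.798, 0.603, 0.01]
contact_force: [-0.6, -0.4, 0.1]
gripper_width: 0.602
```

```bash
python3 plan.py 0.491 -0.322 0.156 -16; python3 - <<'E'
from h import *
im,w=cloud('top')
a=np.radians(-16.5); ex=np.array([np.cos(a),np.sin(a)]); ey=np.array([-np.sin(a),np.cos(a)])
f=w[...,:2]-np.array([.465,-.3145]); X=f@ex; Y=f@ey; Z=w[...,2]
for y in (-.045,-.035,.035,.045):
    k=(abs(X)<.08)&(abs(Y-y)<.004)&(Z>.13)&(Z<.2)
    if k.sum()>1: print(y,k.sum(),X[k].min().round(4),X[k].max().round(4),Z[k].max().round(4))
E
```

```text
t 12.55 pos [ 0.4913 -0.3215  0.1552] yaw -15.86 turn 0.14 grip 0.602 F [-0.56 -0.38  0.08] q [-0.71  0.01  1.79  0.02  1.33 -0.44]
[[-0.5, -0.2, -0.8, np.float64(0.1)]]
-0.045 9 0.0085 0.0128 0.1825
0.035 16 0.0171 0.0362 0.1874
0.045 67 0.0057 0.0369 0.1885
```

Emit:
step_arm(
  steps=[
    [0,0,0,0],
    [0,0,0,0],
    [0,0,0,0],
    [0,0,0,0],
    [0,0,0,0],
    [0,0,0,0],
  ],
  claw=0,
)

```text
time: 13.2
tool_pos: [0.4904, -0.3212, 0.1552]
tool_rot: [0.006, 0.798, 0.603, 0.01]
contact_force: [0.1, 0.3, 1.2]
gripper_width: 0.368
```

```bash
python3 plan.py 0.491 -0.322 0.156 -16; python3 - <<'E'
from h import *
print(T(state()).round(4))
im,w=cloud('top');save(im,'t7.png')
a=np.radians(-16.5); ex=np.array([np.cos(a),np.sin(a)]); ey=np.array([-np.sin(a),np.cos(a)])
f=w[...,:2]-np.array([.465,-.3145]); X=f@ex; Y=f@ey; Z=w[...,2]
for y in (-.045,-.035,.035,.045):
    k=(abs(X)<.08)&(abs(Y-y)<.004)&(Z>.13)&(Z<.2)
    if k.sum()>1: print(y,k.sum(),X[k].min().round(4),X[k].max().round(4),Z[k].max().round(4))
E
```

```text
t 13.2 pos [ 0.4904 -0.3212  0.1552] yaw -15.89 turn 0.11 grip 0.368 F [0.14 0.27 1.2 ] q [-0.71  0.01  1.79  0.02  1.33 -0.44]
[[-0.6, 0.8, -0.8, np.float64(0.1)]]
[[ 0.2736  0.9616  0.0227  0.4904]
 [ 0.9618 -0.2737  0.0024 -0.3212]
 [ 0.0085  0.0212 -0.9997  0.1552]
 [ 0.      0.      0.      1.    ]]
-0.045 3 0.0111 0.0115 0.1725
0.035 22 0.0177 0.0402 0.1884
0.045 52 0.0094 0.0392 0.1879
```

Emit:
step_arm(
  steps=[
    [0,0,-10,0],
    [0,0,-25,0],
    [0,0,-30,0],
    [0,0,-30,0],
    [0,0,-28,0],
    [0,0,0,0],
  ],
)

```text
time: 13.85
tool_pos: [0.4841, -0.3188, 0.2757]
tool_rot: [-0.002, 0.798, 0.603, 0.008]
contact_force: [0.2, -0.6, -2.8]
gripper_width: 0.37
```

```bash
python3 plan.py 0.4895 0.0815 0.275 3.54; python3 - <<'E'
from h import *
print(T(state()).round(4))
E
```

```text
t 13.85 pos [ 0.4841 -0.3188  0.2757] yaw -15.89 turn -19.43 grip 0.37 F [ 0.25 -0.65 -2.84] q [-0.72 -0.08  1.67  0.02  1.55 -0.44]
[[43, -12, 0, np.float64(-2.2)], [43, -10, 0, np.float64(-2.2)], [44, -8, 0, np.float64(-2.2)], [44, -7, 0, np.float64(-2.2)], [44, -5, 0, np.float64(-2.2)], [44, -3, 0, np.float64(-2.2)], [44, -2, 0, np.float64(-2.2)], [44, 0, 0, np.float64(-2.2)], [44, 2, 0, np.float64(-2.2)]]
[[ 0.2737  0.9618  0.0103  0.4841]
 [ 0.9617 -0.2738  0.0124 -0.3188]
 [ 0.0148  0.0065 -0.9999  0.2757]
 [ 0.      0.      0.      1.    ]]
```

Held (about 0.29 kg plus). Travel to in front of the wide fork.

Emit:
step_arm(
  steps=[
    [43,-12,0,-2.2],
    [43,-10,0,-2.2],
    [44,-8,0,-2.2],
    [44,-7,0,-2.2],
    [44,-5,0,-2.2],
    [44,-3,0,-2.2],
    [44,-2,0,-2.2],
    [44,0,0,-2.2],
  ],
)

```text
time: 14.65
tool_pos: [0.4803, 0.0445, 0.2634]
tool_rot: [-0.01, 0.696, 0.718, 0.003]
contact_force: [1.3, -0.5, -3.5]
gripper_width: 0.364
```

```bash
python3 plan.py 0.4895 0.0815 0.26 3.54
```

```text
t 14.65 pos [0.4803 0.0445 0.2634] yaw 1.72 turn -1.82 grip 0.364 F [ 1.26 -0.54 -3.52] q [-0.07 -0.31  1.89  0.02  1.57 -0.1 ]
[[36.7, 10.3, 3.4, np.float64(-1.8)]]
```

Emit:
step_arm(
  steps=[
    [33,8,0,-1.8],
    [0,0,0,0],
    [0,0,0,0],
  ],
)

```text
time: 14.95
tool_pos: [0.4835, 0.0842, 0.2571]
tool_rot: [-0.014, 0.681, 0.732, 0.0]
contact_force: [0.5, 0.6, -4.2]
gripper_width: 0.364
```

```bash
python3 plan.py 0.4895 0.0815 0.26 3.54; python3 - <<'E'
from h import *
print(T(state()).round(4))
im,w=cloud('wrist');save(im,'w8.png')
a=np.radians(3.54); ex=np.array([np.cos(a),np.sin(a)]); ey=np.array([-np.sin(a),np.cos(a)])
f=w[...,:2]-np.array([.5995,.0885]); X=f@ex; Y=f@ey; Z=w[...,2]
s=(X>-.03)&(X<.03)&(abs(Y)<.04)&(Z>.185)&(Z<.204)
for k in (s&(Y<0),s&(Y>0)): print('prong',k.sum(),np.percentile(Y[k],[2,50,98]).round(4))
s=(X>-.14)&(X<-.07)&(abs(Y)<.08)&(Z>.255)
for y in np.arange(-.03,.06,.01):
    k=s&(abs(Y-y)<.004)
    if k.sum()>3: print(round(y,3),k.sum(),X[k].min().round(4),X[k].max().round(4),Z[k].max().round(4))
s=(X>-.14)&(X<-.07)&(abs(Y)<.08)&(Z>.07)&(Z<.2)
if s.sum(): print('handle',s.sum(),[np.percentile(v[s],[1,50,99]).round(4) for v in (X,Y,Z)])
E
```

```text
t 14.95 pos [0.4835 0.0842 0.2571] yaw 4.12 turn 0.58 grip 0.364 F [ 0.45  0.63 -4.17] q [ 0.01 -0.28  1.88  0.02  1.56 -0.06]
[[-3.1, 5.8, -2.9, np.float64(0.6)]]
[[-0.0714  0.9973 -0.0194  0.4835]
 [ 0.9972  0.0718  0.0194  0.0842]
 [ 0.0208 -0.018  -0.9996  0.2571]
 [ 0.      0.      0.      1.    ]]
prong 1239 [-0.0246 -0.0188 -0.0157]
prong 1399 [0.0207 0.0262 0.03  ]
-0.03 862 -0.1314 -0.1002 0.2887
-0.02 768 -0.1311 -0.0998 0.2906
-0.01 2318 -0.1334 -0.07 0.3288
0.0 2675 -0.1331 -0.07 0.3337
0.01 11737 -0.14 -0.07 0.345
0.02 9259 -0.14 -0.0897 0.3519
0.03 1734 -0.1334 -0.1004 0.2907
0.04 1510 -0.1336 -0.1005 0.2904
0.05 2248 -0.1332 -0.1005 0.2901
```

View pics/w8.png

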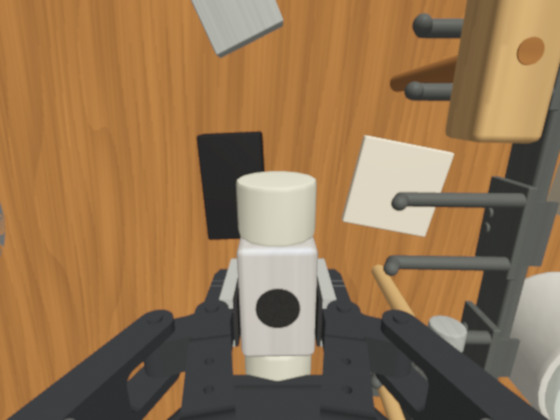

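```bash
python3 - <<'E'
from h import *
im,w=cloud('wrist')
a=np.radians(3.54); ex=np.array([np.cos(a),np.sin(a)]); ey=np.array([-np.sin(a),np.cos(a)])
f=w[...,:2]-np.array([.5995,.0885]); X=f@ex; Y=f@ey; Z=w[...,2]
k=np.zeros(Z.shape,bool); k[285:332,255:302]=im[285:332,255:302].max(-1)<60
print(k.sum(),np.nanmedian(X[k]),(np.nanmin(Y[k])+np.nanmax(Y[k]))/2,np.nanmedian(Y[k]),np.nanmedian(Z[k]))
for v in range(175,360,8): print(v,X[v,278].round(4),Y[v,278].round(4),Z[v,278].round(4),end='; ')
E
python3 plan.py 0.4895 0.0815 0.26 3.54
```

```text
1197 -0.1161039358259425 0.003833235852671889 0.003928563336725574 0.28970276599178824
175 -0.1165 0.054 0.2684; 183 -0.1163 0.0535 0.2815; 191 -0.1162 0.0519 0.288; 199 -0.1161 0.0487 0.2871; 207 -0.1161 0.046 0.2885; 215 -0.1161 0.043 0.2889; 223 -0.1161 0.0398 0.2885; 231 -0.116 0.0359 0.2867; 239 -0.116 0.0335 0.2888; 247 -0.116 0.0295 0.2873; 255 -0.1159 0.0268 0.2888; 263 -0.1159 0.0236 0.2891; 271 -0.1159 0.0201 0.2889; 279 -0.1158 0.0168 0.2893; 287 -0.1158 0.0132 0.2893; 295 -0.1158 0.0092 0.2887; 303 -0.1157 0.0062 0.2898; 311 -0.1157 0.0029 0.2903; 319 -0.1157 -0.001 0.2902; 327 -0.1156 -0.0052 0.2897; 335 -0.1156 -0.0104 0.288; 343 -0.1156 -0.0141 0.2885; 351 -0.1156 -0.019 0.2876; 359 -0.1155 -0.0229 0.2879; t 15.05 pos [0.4837 0.0833 0.2574] yaw 4.0 turn 0.46 grip 0.366 F [ 0.44 -1.41 -4.57] q [ 0.01 -0.28  1.88  0.02  1.56 -0.06]
[[-2.2, 5.7, -2.6, np.float64(0.5)]]
```

Emit:
step_arm(
  steps=[
    [-1.5,0,0,0.5],
    [0,20,0,0],
    [0,20,0,0],
    [0,0,0,0],
  ],
)

```text
time: 15.45
tool_pos: [0.5246, 0.079, 0.2556]
tool_rot: [-0.014, 0.689, 0.725, -0.0]
contact_force: [0.3, -0.6, -3.7]
gripper_width: 0.366
```

```bash
python3 plan.py 0.5995 0.0895 0.25 3.54
```

```text
t 15.45 pos [0.5246 0.079  0.2556] yaw 2.94 turn -0.6 grip 0.366 F [ 0.25 -0.64 -3.67] q [-0.   -0.18  1.79  0.02  1.55 -0.05]
[[3, 38, 3, np.float64(-0.3)], [3, 38, 3, np.float64(-0.3)]]
```

Emit:
step_arm(
  steps=[
    [5.5,0,0,-0.5],
    [0,0,0,0],
  ],
)

```text
time: 15.65
tool_pos: [0.524, 0.083, 0.2553]
tool_rot: [-0.014, 0.687, 0.727, -0.001]
contact_force: [-0.0, -0.3, -4.4]
gripper_width: 0.365
```

```bash
python3 plan.py 0.5995 0.0895 0.25 3.54
```

```text
t 15.65 pos [0.524  0.083  0.2553] yaw 3.26 turn -0.28 grip 0.365 F [-0.03 -0.28 -4.37] q [ 0.01 -0.18  1.79  0.02  1.55 -0.05]
[[1, 38, 3, np.float64(-0.1)], [1, 38, 3, np.float64(-0.1)]]
```

Emit:
step_arm(
  steps=[
    [1.5,18,0,-0.2],
    [0,18,0,0],
    [0,0,0,0],
  ],
)

```text
time: 15.95
tool_pos: [0.5591, 0.086, 0.255]
tool_rot: [-0.014, 0.686, 0.728, -0.001]
contact_force: [-0.9, -0.2, -4.1]
gripper_width: 0.369
```

```bash
python3 plan.py 0.5995 0.0895 0.25 3.54
```

```text
t 15.95 pos [0.5591 0.086  0.255 ] yaw 3.41 turn -0.13 grip 0.369 F [-0.88 -0.2  -4.09] q [ 0.01 -0.09  1.71  0.02  1.54 -0.05]
[[1.1, 40.5, 5.0, np.float64(-0.1)]]
```

Emit:
step_arm(
  steps=[
    [1,20,0,-0.1],
    [0,20,0,0],
    [0,0,0,0],
  ],
)

```text
time: 16.25
tool_pos: [0.5975, 0.0891, 0.2543]
tool_rot: [-0.014, 0.685, 0.728, -0.001]
contact_force: [0.1, -0.1, -3.2]
gripper_width: 0.369
```

```bash
python3 plan.py 0.5995 0.0895 0.215 3.54
```

```text
t 16.25 pos [0.5975 0.0891 0.2543] yaw 3.49 turn -0.05 grip 0.369 F [ 0.12 -0.08 -3.15] q [ 0.02  0.    1.62  0.02  1.54 -0.05]
[[0.2, 2.0, 39.3, np.float64(-0.0)]]
```

Emit:
step_arm(
  steps=[
    [0,1,12,0],
    [0,1,12,0],
    [0,0,10,0],
    [0,0,0,0],
  ],
)

```text
time: 16.65
tool_pos: [0.5952, 0.0897, 0.2164]
tool_rot: [-0.016, 0.685, 0.728, -0.003]
contact_force: [-0.3, 0.3, -3.7]
gripper_width: 0.366
```

```bash
python3 plan.py 0.5995 0.0895 0.202 3.54; python3 - <<'E'
from h import *
print(T(state()).round(4))
im,w=cloud('top')
a=np.radians(3.54); ex=np.array([np.cos(a),np.sin(a)]); ey=np.array([-np.sin(a),np.cos(a)])
f=w[...,:2]-np.array([.5995,.0885]); X=f@ex; Y=f@ey; Z=w[...,2]
s=(abs(X)<.03)&(abs(Y)<.055)&(Z>.2)&(Z<.26)
for y in np.arange(-.055,.056,.01):
    k=s&(abs(Y-y)<.005)
    if k.sum()>1: print(round(y,3),k.sum(),X[k].min().round(4),X[k].max().round(4),Y[k].min().round(4),Y[k].max().round(4),np.median(Z[k]).round(4),Z[k].max().round(4))
E
```

```text
t 16.65 pos [0.5952 0.0897 0.2164] yaw 3.49 turn -0.05 grip 0.366 F [-0.32  0.25 -3.69] q [ 0.02  0.02  1.67  0.02  1.48 -0.04]
[[-0.5, 4.2, 14.4, np.float64(-0.1)]]
[[-0.0604  0.9978 -0.0269  0.5952]
 [ 0.998   0.0608  0.0175  0.0897]
 [ 0.0191 -0.0258 -0.9995  0.2164]
 [ 0.      0.      0.      1.    ]]
-0.045 72 -0.0202 0.0096 -0.0491 -0.04 0.2432 0.2496
-0.035 20 -0.0209 0.0064 -0.0399 -0.0358 0.243 0.2484
0.025 10 -0.0125 -0.0066 0.0228 0.0294 0.2478 0.2496
0.035 25 -0.0125 0.0001 0.0305 0.0397 0.2467 0.2507
0.045 35 -0.0116 0.007 0.0402 0.0498 0.2467 0.2496
0.055 4 -0.002 0.0052 0.0502 0.0508 0.2457 0.2459
```

Emit:
step_arm(
  steps=[
    [0,2,6,0],
    [0,2,6,0],
    [0,0,3,0],
    [0,0,0,0],
  ],
)

```text
time: 17.1
tool_pos: [0.6001, 0.0903, 0.2026]
tool_rot: [-0.014, 0.685, 0.728, -0.002]
contact_force: [-0.6, 0.6, -2.7]
gripper_width: 0.362
```

Emit:
step_arm(
  steps=[
    [0,0,3,0],
    [0,0,0,0],
  ],
)

```text
time: 17.3
tool_pos: [0.6007, 0.0904, 0.2032]
tool_rot: [-0.014, 0.685, 0.728, -0.001]
contact_force: [-0.9, 0.4, -3.5]
gripper_width: 0.36
```

Emit:
step_arm(
  steps=[
    [0,0,4,0],
  ],
)

```text
time: 17.4
tool_pos: [0.6013, 0.0905, 0.2021]
tool_rot: [-0.013, 0.685, 0.728, -0.0]
contact_force: [-9.4, 0.3, 15.9]
gripper_width: 0.367
```

Emit:
step_arm(
  steps=[
    [0,0,1,0],
    [0,0,0,0],
    [0,0,0,0],
    [0,0,0,0],
  ],
  claw=60,
)

```text
time: 17.8
tool_pos: [0.6033, 0.0907, 0.2036]
tool_rot: [-0.011, 0.685, 0.728, 0.002]
contact_force: [-1.2, -0.4, -0.6]
gripper_width: 0.599
```

Emit:
step_arm(
  steps=[
    [0,0,-20,0],
    [0,0,-40,0],
    [0,0,-40,0],
    [0,0,-30,0],
    [0,0,0,0],
  ],
)

```text
time: 18.3
tool_pos: [0.604, 0.0882, 0.3343]
tool_rot: [-0.013, 0.685, 0.728, 0.0]
contact_force: [-0.3, -0.8, 0.6]
gripper_width: 0.597
```

```bash
python3 - <<'E'
from h import *
st=state(); print(st['time'],st['tool_pos'],st['contact_force'])
for cam in ('wrist','top','scene'):
    im,w=cloud(cam); save(im,'end_'+cam+'.png')
    a=np.radians(3.54); ex=np.array([np.cos(a),np.sin(a)]); ey=np.array([-np.sin(a),np.cos(a)])
    for n,c in (('mallet',[.5995,.0885]),('hammer',[.6124,-.121])):
        f=w[...,:2]-np.array(c); X=f@ex; Y=f@ey; Z=w[...,2]
        s=(abs(X)<.035)&(abs(Y)<.056)&(Z>.214)&(Z<.245)
        if s.sum()<50: continue
        print(cam,n,s.sum(),[np.percentile(v[s],[1,50,99]).round(4) for v in (X,Y,Z)],'top plane')
        k=s&(abs(Y)<.02)&(Z>np.percentile(Z[s],40)); 
        if k.sum()>20: print(np.linalg.lstsq(np.c_[X[k],Y[k],np.ones(k.sum())],Z[k],rcond=None)[0].round(4))
    if cam=='top':
        for l in ["flux_tin","charcoal_block","bench_block","third_hand","ball_peen","planishing","wood_mallet"]:
            print(l,[[round(t) for t in b["box"]] for b in boxes_of(cam,l)[:1]])
E
```

```text
18.3 [0.60397554 0.08820962 0.33429449] [-0.28475046 -0.81326829  0.5859724 ]
wrist mallet 4665 [array([-0.0138,  0.0022,  0.0176]), array([-0.0444,  0.0096,  0.0533]), array([0.2181, 0.2329, 0.2356])] top plane
[-0.001   0.0053  0.234 ]
wrist hammer 421 [array([-0.0116,  0.0006,  0.0124]), array([0.0271, 0.0419, 0.045 ]), array([0.2143, 0.2214, 0.2261])] top plane
top mallet 192 [array([-0.0142, -0.0025,  0.0164]), array([-0.0485, -0.0349, -0.0205]), array([0.2172, 0.2302, 0.2352])] top plane
top hammer 349 [array([-0.0116, -0.0013,  0.01  ]), array([-0.0401,  0.002 ,  0.0416]), array([0.2147, 0.2243, 0.2285])] top plane
[-0.0178  0.0301  0.2257]
flux_tin [[282, 228, 21, 24]]
charcoal_block [[222, 238, 48, 42]]
bench_block [[288, 135, 32, 49]]
third_hand [[415, 181, 38, 33]]
ball_peen [[241, 162, 39, 27]]
planishing [[104, 191, 21, 15]]
wood_mallet []
scene mallet 518 [array([-0.0119,  0.0128,  0.0219]), array([-0.0426,  0.0097,  0.0553]), array([0.2146, 0.2307, 0.2372])] top plane
[-0.0484  0.0055  0.2341]
scene hammer 218 [array([-0.0081,  0.0072,  0.0151]), array([-0.0345,  0.01  ,  0.0473]), array([0.2147, 0.2237, 0.2296])] top plane
[0.0167 0.0057 0.226 ]
```

View pics/end_wrist.png

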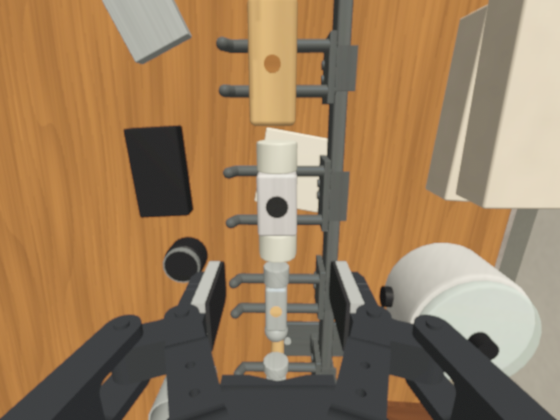

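```bash
python3 -c "
from plant import *
print(job_done()); print(state()['time'])"
```

```text
the job is handed in; nothing more can be done
None
the job is handed in; nothing more can be done
```

I moved the cross-peen hammer to the empty narrow fork. I then stood the mallet upright against the pot wall, gripped it and hung it in the wide fork. The job is handed in at about 18.5 s; it reports no verdict.

**Last checks**
- **Mallet:** its head top is level at about 0.234 m, about 2 mm behind the seat, and the last picture shows it centred and square across the prongs.
- **Hammer:** its head top is at about 0.225 m, within about 1 mm of the seat along the prongs and about 1 mm of mid-gap.
- **Gripper:** it was open and about 130 mm above the seats, with the force reading close to zero.

**Less certain**
- **Hammer slide-in:** its handle brushed a prong at about 4 N, and I corrected before setting it down.
- **Neighbours:** in the last wrist picture the hanging tools I could see looked undisturbed. The network box for the ball-peen matches its first one.
- **Detector misses:** with the arm in view, the final top-camera detections missed the wood mallet, gave a partial box for the planishing hammer and put the bench block in the wrong place. The planishing hammer was therefore not confirmed at the end. The wrist picture shows the wood mallet and bench block looking undisturbed.
- **Tool tilt:** the tool drifted by up to about 2 degrees during the moves, well inside the limits.

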